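Release the latched relay tray with the pin

ROBOT

A 6-joint arm with a two-finger parallel gripper is mounted at the origin on a cart in front of the work surface, level with it; the furniture and walls round the work are solid. World frame = base frame: x ahead of the robot, y to its left, z up, the work surface at z = 0. Lengths are in mm, angles in rad, forces in N, time in s.
With the tool pointing down it reaches from about 200 to 875 mm from the base axis. Payload 3.4 kg.
Tool frame: the origin (TCP) lies at the very end of the fingers, on their centre line; the grasp point (between the pads) lies 19 mm behind it; z points along the fingers, y is the line along which they close (so a half turn about z gives the same grasp; the last joint's range is limited). The gripper opens to 94 mm and grips with 3 to 60 N. Pads are 16 mm wide; open, the fingers measure 119 mm over their backs; the gripper's body (75 mm by 177 mm) begins 78 mm behind the grasp point.
Start: joints at [-1.294, 0.276, 1.505, -0, 1.361, -0.121], TCP at [222.753, -530.138, 205.493] pointing down, gripper open.
Joint ranges: [-2.89, 2.89], [-0.75, 2.08], [0.22, 2.7], [-1.18, 4.32], [0.11, 2.71], [-2.7, 2.7]. Speed limits (rad/s): [2.57, 2.57, 3.14, 3.14, 3.14, 3.14].

INTERFACE

Orientations are given as a unit quaternion [w, x, y, z].
In Python, from bench import readout, viewer, r gives the robot as it stands.
- The arm moves only by the shell command python3 -m crank 'ROWS' [FORCE]. ROWS is text: rows parted by semicolons, each of 7 numbers parted by spaces: the shift along the tool's x, y, z in units of 25 mm (1.0 is 25 mm), then the turn, a rotation vector about the tool's x, y, z in units of 5 degrees (1.0 is 5 degrees), then the opening, from 0 (shut) to 1 (fully open). In form: tx ty tz wx wy wz gripper; .... A call has 1 to 20 rows; each row is the pose to reach, as a shift and turn from the pose commanded when the call began, along the tool's axes at that moment; what a row does not reach only later rows make up. A row lasts 1/12 s, in which the tool goes at most 41.7 mm and 7.16 degrees, less where a joint would pass 70% of its speed; a pose out of reach is approached as far as the arm can. A call with a gripper value outside its range is refused whole. The fingers move at their own pace and stop on an object; FORCE is the grip in N (left out, the last holds). Time passes only in rows, so rows that repeat a pose let the fingers close. It gives the time, the measured TCP pose, the force, the opening and the grip force at its end, in the units of the state.
- readout.sense(): the state, without advancing time (a new reading comes with each control period).
- viewer.camera(name): name is "scene" or "side" or "wrist"; returns a dict with "image" (420x560x3 uint8, red, green, blue), "range_z" (420x560 float32, mm along the optical axis (not along the pixel's ray), 0 where there is no reading), "fx", "fy", "cx", "cy" (pixels), "dist_coeffs" ([k1, k2, p1, p2, k3] as OpenCV has them; the pictures are not rectified), "rvec" (rotation vector, rad) and "tvec" (3), from world to camera coordinates, as OpenCV has them. Camera axes: x right, y down, z forward; pixel columns grow to the right and rows downward; lengths in mm; the calibration is good to about 2 mm. A picture is of the moment at which its call begins.
- r.sign_off(): hands the job in; it is judged then, once.
The state is a dict: "time_s": time; "joint_pos": joint angles; "qd": joint speeds; "joint_torque": joint torques, N m; "tool_pos": TCP position; "orientation": TCP orientation; "wrist_force": force on the tool from outside, world axes, zero at the start; "moment": the same for the moment, N m; "opening": finger opening in mm; "gripper_force": force on a finger pad.
Only numpy, scipy, OpenCV 4.12 (cv2) and the standard library are available. Lean on these libraries where they do the work, as an engineer would, in place of code of your own. Each camera call takes 0.05 s, during which the arm holds its last target. There are 200 camera calls.

TASK

The relay tray of the small grey bench unit is latched shut. Take the release pin from its holder, push it straight down through the little hole in the unit's lid until the hidden spring latch gives and the tray springs fully out, pressing gently (keep the pin under 20 N against both the latch and the side of the hole; the latch is small and how deep it sits is not known). Then stand the pin back in its holder, fully seated, and leave everything else where it is.

Things in the scene. Friction and masses are not known exactly. Their poses are not given: they have to be found in the camera images.
- unit: small grey sheet-metal bench unit, 120 (x) x 100 (y) x 60 (z) mm, fixed to the bench; origin under the centre of its underside, z up, its front with the tray faces its own -x (roughly towards the robot). Its lid is 5 mm thick, flat, with vent slots, four corner screws and one small round hole
- release_hole (a point): centre of the 7 mm release hole (chamfer 1.5 mm, bright ring 17 mm across round it) at the lid's top face, 60 mm over the bench; 30 mm behind and 20 mm right (-y) of the unit's centre in the unit's frame. Below it, hidden, is the flat 16 mm wide pad of the spring latch; its top lies 12 to 30 mm below the lid's top face, different each time and unseen
- tray (a joint): slide of the relay tray out of the unit's front (m): 0 latched shut, 0.040 fully out. The latch pad resists with 4.5 N at first touch and 1.1 N more per mm; after 5 mm of travel (10 to 11 N) it lets the tray go, after 7 mm (12 N) it meets a hard stop. Freed, the tray is driven out by its own damped spring in about a second. Latched, it cannot be pulled
- tray_front (a point): middle of the tray's front panel (94 mm wide, 45 mm high), 30 mm above the bench; moves with the tray
- release_pin: release pin, about 50 g, 112 mm long; origin at the tip of its thin end, z along the pin to the handle. Steel shank 5 mm thick, 60 mm long, round tip; collar 20 mm wide (60 to 64 mm from the tip); round black ribbed handle 16 mm thick (64 to 112 mm). It starts upright in the holder, collar on the holder's top, handle 72 to 120 mm above the bench
- pin_holder: square aluminium block 44x44 mm on a 56x56 mm dark foot, 68 mm high in all, fixed to the bench at the right; origin under its centre
- holder_mouth (a point): centre of the holder's upright hole at its top face, 68 mm above the bench; the hole is 10 mm across with a 2 mm chamfer, 62 mm deep. The pin is seated when its collar rests on the top face: its tip is then 60 mm below this point
- spare_relay: black relay case 50x36x22 mm lying loose near the front edge of the bench, a bystander; origin under its centre
- steel_tweezers: steel tweezers 120 mm long near the front edge, a bystander; origin under the middle
- yellow_driver: screwdriver with a yellow and black handle, 159 mm long, a bystander; origin under the middle
- wire_spool: spool of solder wire, 62 mm across, 39 mm high, behind the unit, a bystander; origin under its centre
- dropper: brown dropper bottle, 33 mm across, 102 mm tall, behind the unit, a bystander; origin under its centre
- roll_of_tape: roll of dark tape 55 mm across, 19 mm high, a bystander; origin under its centre

How it is judged:
By the outcome, as a careful person would: the job done as asked, in the order asked, and still so for the second after the job is handed in, with the robot touching nothing.
It also fails if it takes over 58 s, if anything falls off the work surface, if the arm or the gripper's body presses on something with over 40 N, if the wrist force passes 120 N, or if a joint passes its speed limit or range.

## Working session

There is one attempt and no reset: what is moved stays moved. The work goes in short steps, Python scripts to look and compute and a shell command to move; the robot and the scene stay as the last step left them, time stands still between calls to the robot, and variables do not carry over. Pictures are saved under pics/ and viewed, at most 10 in all, crops included, and the job is handed in when it is done.

```bash
ls; mkdir -p pics; cat > h.py <<'E'
import numpy as np, cv2
from bench import readout, viewer, r
from scipy.spatial.transform import Rotation as R
def cam(n):
    c=viewer.camera(n); c['K']=np.array([[c['fx'],0,c['cx']],[0,c['fy'],c['cy']],[0,0,1.]]); c['d']=np.array(c['dist_coeffs'],float)
    c['R']=cv2.Rodrigues(np.array(c['rvec'],float))[0]; c['t']=np.array(c['tvec'],float).ravel(); return c
def save(c,f): cv2.imwrite(f,cv2.cvtColor(c['image'],cv2.COLOR_RGB2BGR))
def ray(c,uv):
    p=cv2.undistortPoints(np.array(uv,float).reshape(-1,1,2),c['K'],c['d']).reshape(-1,2)
    d=np.c_[p,np.ones(len(p))]@c['R']; return -c['R'].T@c['t'],d
def onz(c,uv,z):
    o,d=ray(c,uv); return o+d*((z-o[2])/d[:,2])[:,None]
def proj(c,P): return cv2.projectPoints(np.array(P,float).reshape(-1,1,3),np.array(c['rvec'],float),c['t'],c['K'],c['d'])[0].reshape(-1,2)
def cloud(c):
    v,u=np.mgrid[:420,:560]; o,d=ray(c,np.c_[u.ravel(),v.ravel()]); return (o+d*c['range_z'].reshape(-1,1)).reshape(420,560,3)
def totool(p):
    s=readout.sense(); q=s['orientation']; Rt=R.from_quat([q[1],q[2],q[3],q[0]])
    return Rt.inv().apply(np.array(p)-s['tool_pos'])/25
E
python3 - <<'E'
from h import *
import pickle
C={n:cam(n) for n in("scene","side","wrist")}
pickle.dump(C,open('c0.pkl','wb'))
save(C['scene'],'pics/a.png'); im=np.hstack([C['side']['image'],C['wrist']['image']])
cv2.imwrite('pics/b.png',cv2.resize(cv2.cvtColor(im,4),(800,300)))
s=readout.sense(); print(s)
E
```

```text
pics
{'time_s': 0.15, 'joint_pos': array([-1.29401359e+00,  2.76464096e-01,  1.50577955e+00,  7.22850546e-06,
        1.36071716e+00, -1.21029925e-01]), 'qd': array([ 0.00043722, -0.00082103, -0.00453702,  0.00025272,  0.00160262,
       -0.00064572]), 'joint_torque': array([ 1.29493932e-03, -4.04924691e+01, -2.37431377e+01,  7.03233504e-02,
        3.14958289e-02, -9.12121322e-05]), 'tool_pos': array([ 222.62761137, -529.7165781 ,  204.82028345]), 'orientation': array([-6.82276072e-04,  9.80283190e-01,  1.97596559e-01, -4.96958650e-05]), 'wrist_force': array([ 0.3424345 ,  0.81247946, -0.35688894]), 'moment': array([-0.00085826, -0.01272315, -0.07142555]), 'gripper_force': 0.0, 'opening': 93.91966089991878}
```

View pics/a.png

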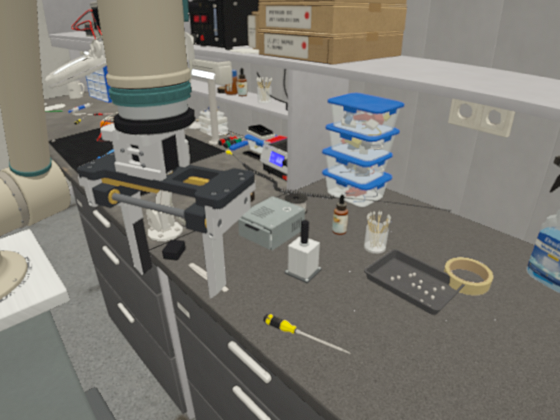

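View pics/b.png

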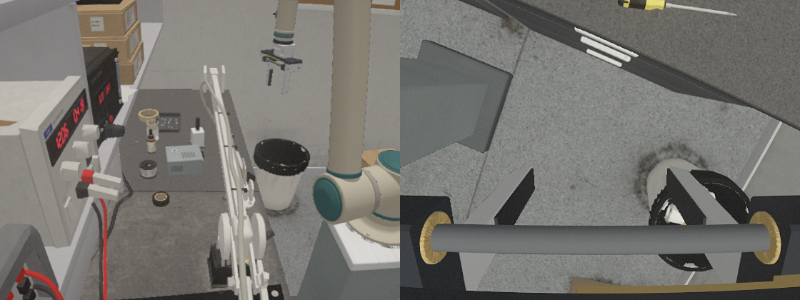

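The scene view shows the holder at about (303,257) with the black handle at (305,232), and the grey unit at about (272,220). In the side view the holder is at about (197,137) of the composite and the unit at (184,158).

```bash
python3 - <<'E'
from h import *
import pickle
C=pickle.load(open('c0.pkl','rb'))
s=C['scene'];X=cloud(s)
for uv in [(305,232),(304,240),(303,244),(272,212),(258,225),(290,208)]: print(uv,X[uv[1],uv[0]].round(), onz(s,uv,60).round())
# lid: z 52..68 near
for n in('scene','side'):
    X=cloud(C[n]); v,u=np.mgrid[:420,:560]
    box=(v>150)&(v<300)&(u>200)&(u<340) if n=='scene' else (v>150)&(v<260)&(u>200)&(u<310)
    m=box&(abs(X[...,2]-60)<4); nlab,lab,st,cen=cv2.connectedComponentsWithStats(m.astype(np.uint8))
    for i in range(1,nlab):
        if st[i,4]>60:
            P=X[lab==i]; print(n,'z60',st[i],np.median(P,0).round(1),cv2.minAreaRect(P[:,:2].astype(np.float32)))
    m=box&(X[...,2]>80)&(X[...,2]<130); nlab,lab,st,cen=cv2.connectedComponentsWithStats(m.astype(np.uint8))
    for i in range(1,nlab):
        if st[i,4]>15: print(n,'hi',st[i],np.median(X[lab==i],0).round(1))
a=cv2.resize(s['image'][180:300,220:340],(600,600),interpolation=2)
cv2.imwrite('pics/c.png',cv2.cvtColor(a,4))
E
```

```text
(305, 232) [ 533. -440.  101.] [[ 582. -394.   60.]]
(304, 240) [ 533. -438.   83.] [[ 559. -414.   60.]]
(303, 244) [ 531. -438.   74.] [[ 546. -423.   60.]]
(272, 212) [ 590. -282.   60.] [[ 590. -282.   60.]]
(258, 225) [ 557. -270.   34.] [[ 528. -305.   60.]]
(290, 208) [ 632. -298.   62.] [[ 634. -296.   60.]]
scene z60 [287 160  40  15 104] [ 843.8 -146.    60.5] ((857.6282348632812, -145.6664276123047), (20.885671615600586, 151.0840606689453), 82.48645782470703)
scene z60 [ 242  196   63   34 1176] [ 588.  -285.1   61.3] ((592.4793701171875, -279.0592346191406), (125.0775375366211, 102.27941131591797), 7.804553985595703)
scene z60 [289 245  31  14 101] [ 520.1 -449.6   60. ] ((530.834228515625, -446.00360107421875), (31.056812286376953, 61.01218795776367), 56.915401458740234)
scene hi [271 151  69  22 697] [ 834.3 -147.3   98. ]
scene hi [300 219  10  22 175] [ 534.2 -437.4  103.9]
side z60 [ 232  202   51   27 1070] [ 591.2 -271.1   61.5] ((592.057861328125, -277.7684631347656), (117.75704193115234, 108.80843353271484), 7.384256362915039)
side hi [273 164   7  17  86] [ 540.4 -427.1  102.9]
side hi [209 180   5  10  40] [ 714.6 -378.2   91.5]
```

View pics/c.png

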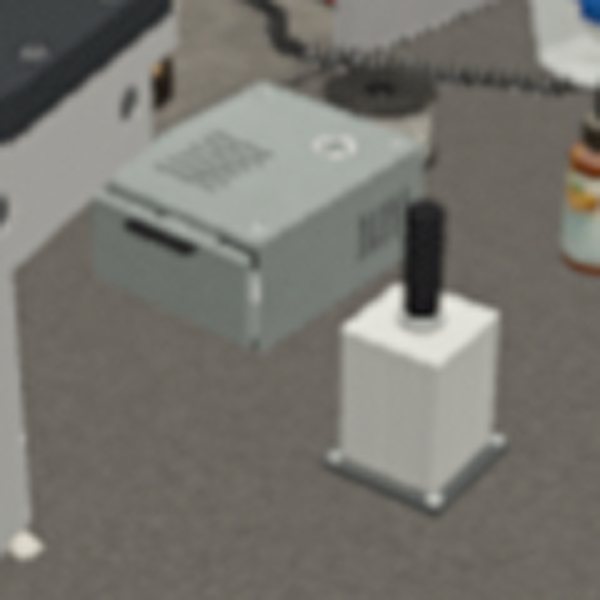

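The crop shows the bright ring on the lid at crop (334,147), which is pixel (286.8,209.4), and the handle top centre at crop (427,208).

```bash
python3 - <<'E'
from h import *
import pickle
C=pickle.load(open('c0.pkl','rb'))
s=C['scene'];w=C['wrist']
print('ring',onz(s,[(286.8,209.4)],60).round(1),'handletop',onz(s,[(305.4,221.3)],120).round(1))
X=cloud(s)
for uv in [(343,200),(330,190),(360,120),(287,180),(340,215),(285,160)]: print(uv,X[uv[1],uv[0]].round())
st=readout.sense();q=st['orientation'];Rt=R.from_quat([q[1],q[2],q[3],q[0]])
print('cam in tool',Rt.inv().apply(-w['R'].T@w['t']-st['tool_pos']).round(1),'cam axes in tool\n',(w['R']@Rt.as_matrix()).round(2),w['fx'])
print(Rt.as_matrix().round(3)); print(totool([539,-434,205]))
E
```

```text
ring [[ 623.9 -295.4   60. ]] handletop [[ 539.1 -434.2  120. ]]
(343, 200) [ 714. -387.   88.]
(330, 190) [ 856. -232.   13.]
(360, 120) [ 851. -316.  234.]
(287, 180) [ 783. -130.   33.]
(340, 215) [ 704. -390.   53.]
(285, 160) [ 801. -103.   82.]
cam in tool [  69.2    0.3 -177.9] cam axes in tool
 [[ 0.    1.    0.  ]
 [-0.97  0.   -0.24]
 [-0.24 -0.    0.97]] 377.4922657860538
[[ 0.922  0.387 -0.   ]
 [ 0.387 -0.922  0.001]
 [ 0.    -0.001 -1.   ]]
[ 1.31499199e+01  1.37282687e+00 -6.78758862e-03]
```

```bash
python3 -m crank '1 0.1 0 0 0 0 1;2 0.2 0 0 0 0 1;3.2 0.3 0 0 0 0 1;4.4 0.4 0 0 0 0 1;5.6 0.5 0 0 0 0 1;6.8 0.6 0 0 0 0 1;8 0.8 0 0 0 0 1;9.2 0.9 0 0 0 0 1;10.4 1 0 0 0 0 1;11.5 1.2 0 0 0 0 1;12.4 1.3 0 0 0 0 1;12.9 1.35 0 0 0 0 1;13.1 1.37 0 0 0 0 1;13.15 1.37 0 0 0 0 1;13.15 1.37 0 0 0 0 1;13.15 1.37 0 0 0 0 1'
python3 - <<'E'
from h import *
w=cam('wrist'); save(w,'pics/d.png'); X=cloud(w)
import pickle; pickle.dump(w,open('w1.pkl','wb'))
print(proj(w,[[539,-434,120],[624,-295,60],[539,-434,68]]).round(1), readout.sense()['tool_pos'])
E
```

```text
time_s: 1.48
tool_pos: [537.8, -434.9, 205.6]
orientation: [0.0, 0.98, 0.197, -0.0]
wrist_force: [-0.5, 0.1, 0.7]
opening: 94.0
gripper_force: 0.0
[[279.4 205.7]
 [161.9  29.1]
 [279.6 190.5]] [ 537.78912376 -434.9674583   205.68452675]
```

View pics/d.png

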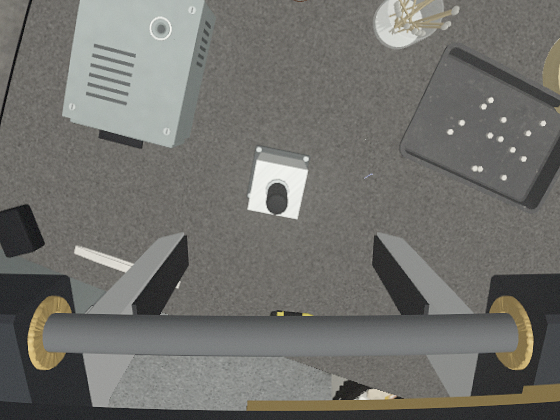

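The wrist view shows the holder top around (279,188), with the handle top at about (277,205) and the release hole ring at (160,28).

```bash
cat > m.py <<'E'
from h import *
def blob(mask,near,amin=20):
    n,l,s,c=cv2.connectedComponentsWithStats(mask.astype(np.uint8)); best=None
    for i in range(1,n):
        if s[i,4]>amin:
            d=np.hypot(*(c[i]-near))
            if best is None or d<best[0]: best=(d,i)
    i=best[1]; k=max(cv2.findContours((l==i).astype(np.uint8),cv2.RETR_EXTERNAL,cv2.CHAIN_APPROX_NONE)[0],key=len)
    return s[i],c[i],k.reshape(-1,2)
def ring(w,near,rad=25):
    g=cv2.cvtColor(w['image'],cv2.COLOR_RGB2GRAY).astype(int); v,u=np.mgrid[:420,:560]
    loc=np.hypot(u-near[0],v-near[1])<rad
    t=np.median(g[loc]); return blob(loc&(g>t+25),near)
E
python3 - <<'E'
from m import *; import pickle
w=pickle.load(open('w1.pkl','rb')); g=cv2.cvtColor(w['image'],7)
s,c,k=ring(w,(160,28)); e=cv2.fitEllipse(k); print('ring',s,e,onz(w,[e[0]],60))
v,u=np.mgrid[:420,:560]; box=(abs(u-278)<40)&(abs(v-185)<45)
s,c,k=blob(box&(g>185),(279,188)); q=cv2.minAreaRect(k); print('top',s,q)
P=onz(w,k,68)[:,:2].astype(np.float32); print('topface',cv2.minAreaRect(P))
s,c,k=blob(box&(g<70),(277,198)); print('handle',s)
low=s[1]+s[3]; rt=s[2]/2; print('handletop',onz(w,[(s[0]+s[2]/2-.5,low-rt-.5)],120))
E
```

```text
ring [150  17  22  23 113] ((160.17372131347656, 28.06974220275879), (21.003318786621094, 22.63620948791504), 163.4247589111328) [[ 624.23353381 -293.40467995   60.        ]]
top [ 248  160   60   59 2042] ((276.30767822265625, 188.9615478515625), (53.53970718383789, 50.7940788269043), 11.309932708740234)
topface ((538.812744140625, -430.9055480957031), (44.344993591308594, 45.715091705322266), 11.399595260620117)
handle [267 186  20  26  84]
handletop [[ 541.07073736 -430.86307052  120.        ]]
```

```bash
python3 -m crank '0.09 -0.09 1 0 0 0 1;0.09 -0.09 2 0 0 0 1;0.09 -0.09 3 0 0 0 0.9;0.09 -0.09 4 0 0 0 0.7;0.09 -0.09 4.6 0 0 0 0.5;0.09 -0.09 4.9 0 0 0 0.4;0.09 -0.09 5.03 0 0 0 0.35;0.09 -0.09 5.03 0 0 0 0.35;0.09 -0.09 5.03 0 0 0 0.35'
python3 -m crank '0 0 0 0 0 0 0.28;0 0 0 0 0 0 0.24;0 0 0 0 0 0 0.2;0 0 0 0 0 0 0.16;0 0 0 0 0 0 0.1;0 0 0 0 0 0 0.05;0 0 0 0 0 0 0;0 0 0 0 0 0 0;0 0 0 0 0 0 0;0 0 0 0 0 0 0' 35
python3 - <<'E'
from m import *
w=cam('wrist'); save(w,'pics/e.png'); import pickle; pickle.dump(w,open('w2.pkl','wb'));print(readout.sense()['tool_pos'],readout.sense()['wrist_force'])
E
```

```text
time_s: 2.28
tool_pos: [540.6, -432.3, 81.1]
orientation: [0.001, 0.98, 0.197, 0.001]
wrist_force: [0.6, 0.3, 0.1]
opening: 50.7
gripper_force: 0.0
time_s: 3.12
tool_pos: [540.4, -431.5, 80.0]
orientation: [0.0, 0.98, 0.198, 0.0]
wrist_force: [0.2, -0.8, 2.6]
opening: 15.3
gripper_force: 35.0
[ 540.43828204 -431.46858475   80.04485996] [-0.39886798  1.44930104  2.44940397]
```

View pics/e.png

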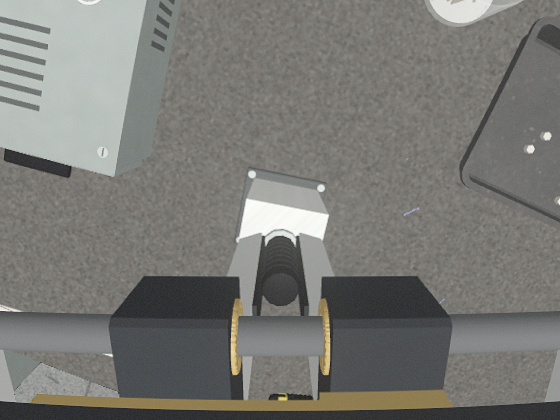

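The pin handle is between the pads, with its top at about (281,290) and the collar at (281,236). Next I lift and carry it to the hole.

```bash
python3 -m crank '0 0 -0.3 0 0 0 0;0 0 -0.8 0 0 0 0;0 0 -1.4 0 0 0 0;0 0 -2 0 0 0 0;0 0 -2.5 0 0 0 0;0 0 -2.8 0 0 0 0;0 0 -2.9 0 0 0 0;0.5 -0.36 -2.9 0 0 0 0;1.2 -0.87 -2.9 0 0 0 0;2 -1.44 -2.9 0 0 0 0;2.9 -2.09 -2.9 0 0 0 0;3.7 -2.67 -2.9 0 0 0 0;4.4 -3.17 -2.9 0 0 0 0;4.9 -3.53 -2.9 0 0 0 0;5.15 -3.7 -2.9 0 0 0 0;5.23 -3.77 -2.9 0 0 0 0;5.23 -3.77 -2.9 0 0 0 0;5.23 -3.77 -2.9 0 0 0 0;5.23 -3.77 -2.9 0 0 0 0' 
python3 - <<'E'
from m import *
w=cam('wrist'); import pickle; pickle.dump(w,open('w3.pkl','wb'));s=readout.sense();t=s['tool_pos'];print(t,s['wrist_force'],s['opening'])
print('pred tip',proj(w,[t-[0,0,72]]),'hole',proj(w,[[624.2,-294,60]]))
a=w['image'][150:300,200:360]; cv2.imwrite('pics/f.png',cv2.cvtColor(cv2.resize(a,(640,600),interpolation=2),4))
E
```

```text
time_s: 4.75
tool_pos: [623.7, -295.0, 152.1]
orientation: [0.0, 0.98, 0.197, -0.0]
wrist_force: [0.6, 0.3, -1.0]
opening: 15.5
gripper_force: 35.0
[ 623.73471954 -295.01581876  152.20645733] [-0.98604418 -0.22930153 -0.9869297 ] 14.980120199280124
pred tip [[279.86931619 212.77389946]] hole [[278.87165586 204.38182731]]
```

View pics/f.png

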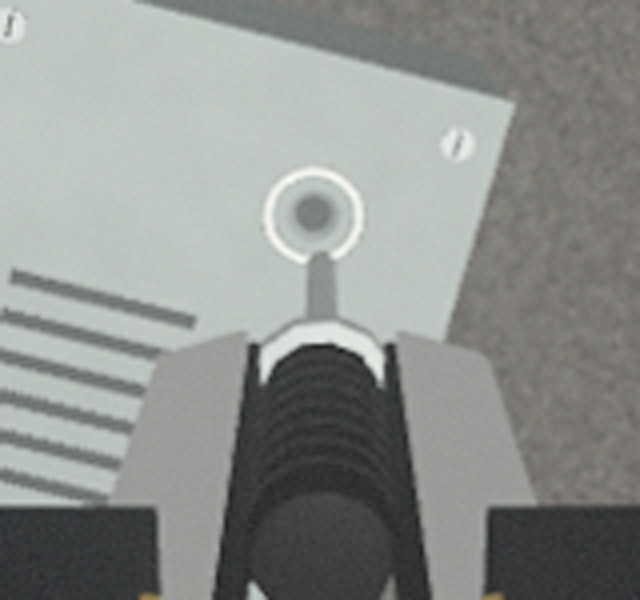

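The crop shows the hole centre at crop (314,213), i.e. (278.5,203.2), and the rounded tip's upper edge at crop (320,251), so its ball centre is about (280,216.7).

```bash
python3 - <<'E'
from m import *; import pickle
w=pickle.load(open('w3.pkl','rb')); t=np.array([623.73,-295.0,152.2])
s,c,k=ring(w,(278.5,203.3),14); (rc,rr)=cv2.minEnclosingCircle(k); print('ring',s,rc,rr)
g=cv2.cvtColor(w['image'],7).astype(int)
for row in (215,218,222,225): print(row,g[row,272:290])
print(g[205:224,280])
h=onz(w,[(278.5+0,203.25)],60); p=onz(w,[(280,216.7)],82.7); print(h,p,(h-p))
d=(h-p)[0]; d[2]=0; print(totool(readout.sense()['tool_pos']+d))
E
```

```text
ring [266 192  25  24 122] (278.0, 203.5) 12.298474311828613
215 [189 197 222 234 210 154 140 146 146 144 145 159 185 193 194 194 194 193]
218 [196 196 194 197 182 149 141 146 147 145 149 163 185 195 194 194 195 195]
222 [195 195 197 197 173 142 145 147 143 146 149 154 179 195 194 193 194 194]
225 [195 194 195 196 175 140 145 143 141 146 146 152 178 196 195 194 196 196]
[124 127 153 169 179 193 196 184 140 146 146 144 146 147 145 144 143 143
 146]
[[ 624.88836781 -293.41480849   60.        ]] [[ 621.84740148 -295.90632913   82.7       ]] [[  3.04096633   2.49152064 -22.7       ]]
[ 1.50681533e-01 -4.49812458e-02 -7.24151217e-05]
```

```bash
python3 -m crank '0.07 -0.02 0.2 0 0 0 0;0.14 -0.045 0.4 0 0 0 0;0.14 -0.045 0.55 0 0 0 0;0.14 -0.045 0.6 0 0 0 0;0.14 -0.045 0.6 0 0 0 0;0.14 -0.045 0.6 0 0 0 0;0.14 -0.045 0.6 0 0 0 0' 
python3 - <<'E'
from m import *
w=cam('wrist'); import pickle; pickle.dump(w,open('w4.pkl','wb'));s=readout.sense();t=s['tool_pos'];print(t,s['wrist_force'],s['opening'])
print('pred tip',proj(w,[t-[0,0,72]]),'hole',proj(w,[[624.9,-293.4,60]]))
a=w['image'][160:280,216:344]; cv2.imwrite('pics/g.png',cv2.cvtColor(cv2.resize(a,(640,600),interpolation=2),4))
E
```

```text
time_s: 5.38
tool_pos: [627.2, -291.5, 137.4]
orientation: [0.0, 0.98, 0.198, 0.0]
wrist_force: [-0.6, 0.5, -0.7]
opening: 15.5
gripper_force: 35.0
[ 627.28957397 -291.54315219  137.44595638] [ 0.10792257  0.39499118 -0.84071605] 15.7981163031867
pred tip [[279.82985056 212.74124378]] hole [[280.95579347 214.6861367 ]]
```

View pics/g.png

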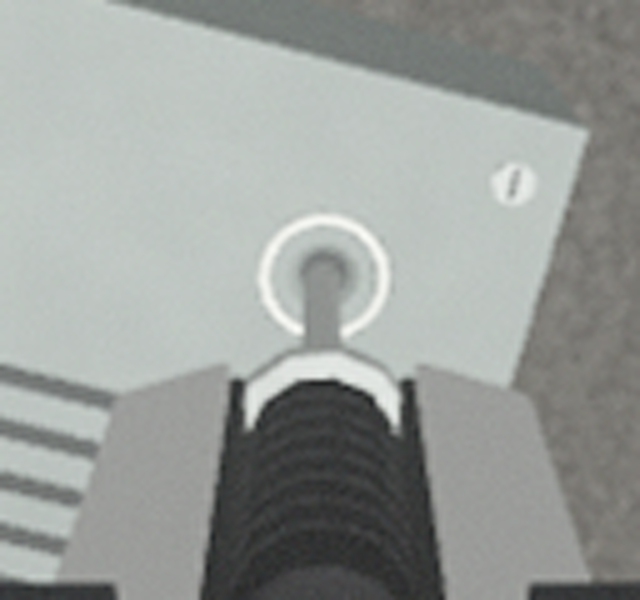

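The ring centre is at crop (325,277), i.e. (281,215.4). The tip's edge is at about crop (322,266), so its ball centre is about (280.4,217).

```bash
python3 - <<'E'
from m import *; import pickle
w=pickle.load(open('w4.pkl','rb'))
g=cv2.cvtColor(w['image'],7).astype(int)
for row in (217,220,224): print(row,g[row,266:296])
print(215,g[213,264:298]);print(g[198:226,280])
n=g>215; v,u=np.nonzero(n[195:232,262:300]); k=np.c_[u+262,v+195]; e=cv2.fitEllipse(k.astype(np.float32)); print(len(k),e)
for tip in (216.5,217.5):
  h=onz(w,[(281.,215.4)],60); p=onz(w,[(280.4,tip)],67.9); d=(h-p)[0]; d[2]=0; print(h,p,totool(readout.sense()['tool_pos']+d)*25)
E
```

```text
217 [193 199 232 240 210 194 195 192 184 179 164 143 145 144 144 146 150 147
 146 159 165 183 197 195 182 210 242 222 182 194]
220 [195 194 210 239 243 217 191 195 196 194 173 141 143 143 146 146 148 155
 171 186 195 196 196 190 219 241 225 192 192 194]
224 [190 192 194 193 189 206 235 243 231 210 179 141 144 145 145 146 147 153
 181 202 218 236 239 223 199 190 193 191 194 192]
215 [196 196 196 200 231 236 207 195 196 194 184 170 145 129 137 143 149 146
 139 125 122 148 164 179 196 193 177 207 241 221 184 192 194 195]
[195 197 199 188 198 238 236 190 193 194 190 166 135 123 134 149 146 147
 144 144 146 145 146 143 144 147 145 144]
145 ((280.4407958984375, 215.58273315429688), (23.63881492614746, 25.202178955078125), 2.419299602508545)
[[ 624.43188958 -293.63104164   60.        ]] [[ 625.61744163 -292.67108802   67.9       ]] [-1.46487477e+00  4.25660038e-01 -1.72465936e-04]
[[ 624.43188958 -293.63104164   60.        ]] [[ 624.96378508 -292.94635138   67.9       ]] [-7.55624119e-01  4.25142060e-01  5.22565163e-06]
```

```bash
python3 -m crank '-0.04 0.012 0.05 0 0 0 0;-0.04 0.012 0.1 0 0 0 0;-0.04 0.012 0.15 0 0 0 0;-0.04 0.012 0.2 0 0 0 0;-0.04 0.012 0.25 0 0 0 0;-0.04 0.012 0.28 0 0 0 0;-0.04 0.012 0.28 0 0 0 0'; python3 -c "
from h import *
s=readout.sense();print(s['wrist_force'],s['moment'])"
python3 -m crank '0 0 0.03 0 0 0 0;0 0 0.06 0 0 0 0;0 0 0.08 0 0 0 0;0 0 0.08 0 0 0 0';python3 -c "
from h import *
s=readout.sense();print(s['wrist_force'],s['moment'])"
```

```text
time_s: 6.02
tool_pos: [626.2, -292.1, 129.9]
orientation: [-0.0, 0.98, 0.198, -0.0]
wrist_force: [0.1, 0.1, -0.5]
opening: 15.4
gripper_force: 35.0
[ 0.0723969   0.11712544 -0.47731147] [-0.00822967  0.02545397 -0.05307506]
time_s: 6.35
tool_pos: [626.3, -292.1, 128.1]
orientation: [-0.0, 0.98, 0.198, -0.0]
wrist_force: [-0.9, -0.7, -1.5]
opening: 15.5
gripper_force: 35.0
[-0.92569984 -0.68958479 -1.45099502] [-0.00858013 -0.05626202 -0.06582985]
```

```bash
S='from h import *
s=readout.sense();print(s["wrist_force"].round(2),s["moment"].round(3))'
python3 -m crank '0 0 0.03 0 0 0 0;0 0 0.06 0 0 0 0;0 0 0.08 0 0 0 0;0 0 0.08 0 0 0 0';python3 -c "$S"
python3 -m crank '0 0 0.03 0 0 0 0;0 0 0.06 0 0 0 0;0 0 0.08 0 0 0 0;0 0 0.08 0 0 0 0';python3 -c "$S"
```

```text
time_s: 6.68
tool_pos: [626.2, -292.1, 126.1]
orientation: [-0.0, 0.98, 0.198, -0.0]
wrist_force: [0.0, -0.9, -0.5]
opening: 15.2
gripper_force: 35.0
[ 0.   -0.92 -0.46] [0.015 0.034 0.004]
time_s: 7.02
tool_pos: [626.2, -292.1, 124.1]
orientation: [-0.0, 0.98, 0.198, -0.0]
wrist_force: [0.5, 0.4, -0.3]
opening: 15.2
gripper_force: 35.0
[ 0.46  0.37 -0.34] [0.027 0.021 0.025]
```

```bash
S='from h import *
s=readout.sense();print(s["wrist_force"].round(2),s["moment"].round(3))'
python3 -m crank '0 0 0.03 0 0 0 0;0 0 0.06 0 0 0 0;0 0 0.09 0 0 0 0;0 0 0.12 0 0 0 0;0 0 0.12 0 0 0 0';python3 -c "$S"
```

```text
time_s: 7.43
tool_pos: [626.2, -292.1, 121.0]
orientation: [-0.0, 0.98, 0.198, -0.0]
wrist_force: [-0.2, 0.8, -0.9]
opening: 15.1
gripper_force: 35.0
[-0.22  0.75 -0.87] [0.02  0.023 0.036]
```

```bash
S='from h import *
s=readout.sense();print(s["wrist_force"].round(2),s["moment"].round(3))'
python3 -m crank '0 0 0.03 0 0 0 0;0 0 0.06 0 0 0 0;0 0 0.08 0 0 0 0;0 0 0.08 0 0 0 0';python3 -c "$S"
```

```text
time_s: 7.77
tool_pos: [626.2, -292.1, 119.1]
orientation: [-0.0, 0.98, 0.198, -0.0]
wrist_force: [0.1, -0.2, -0.5]
opening: 15.1
gripper_force: 35.0
[ 0.06 -0.24 -0.48] [-0.006  0.022  0.007]
```

Tip at about 47 mm, no contact yet.

```bash
python3 -m crank '0 0 0.03 0 0 0 0;0 0 0.06 0 0 0 0;0 0 0.09 0 0 0 0;0 0 0.12 0 0 0 0;0 0 0.12 0 0 0 0'|egrep 'pos|wrist'
```

```text
tool_pos: [626.7, -292.4, 117.5]
wrist_force: [-0.8, -0.3, 4.9]
```

```bash
python3 -m crank '0 0 0.03 0 0 0 0;0 0 0.06 0 0 0 0;0 0 0.08 0 0 0 0;0 0 0.08 0 0 0 0'|egrep 'pos|wrist'
```

```text
tool_pos: [626.9, -292.4, 116.1]
wrist_force: [-1.2, 0.5, 6.8]
```

```bash
python3 -m crank '0 0 0.03 0 0 0 0;0 0 0.06 0 0 0 0;0 0 0.08 0 0 0 0;0 0 0.08 0 0 0 0'|egrep 'pos|wrist'
```

```text
tool_pos: [627.0, -292.5, 114.5]
wrist_force: [-1.5, -0.3, 8.3]
```

```bash
python3 -m crank '0 0 0.02 0 0 0 0;0 0 0.04 0 0 0 0;0 0 0.05 0 0 0 0;0 0 0.05 0 0 0 0'|egrep 'pos|wrist'
```

```text
tool_pos: [627.0, -292.5, 113.6]
wrist_force: [-1.3, 0.4, 8.7]
```

```bash
python3 -m crank '0 0 0.02 0 0 0 0;0 0 0.04 0 0 0 0;0 0 0.05 0 0 0 0;0 0 0.05 0 0 0 0'|egrep 'pos|wrist'
```

```text
tool_pos: [627.0, -292.5, 112.2]
wrist_force: [-1.0, 1.3, 10.5]
```

```bash
cat > tr.py <<'E'
from h import *
c=cam('side'); X=cloud(c); P=X.reshape(-1,3); a=np.deg2rad(7.6)
d=P-[592.3,-278.5,0]; x=d[:,0]*np.cos(a)+d[:,1]*np.sin(a); y=-d[:,0]*np.sin(a)+d[:,1]*np.cos(a)
m=(abs(y)<40)&(P[:,2]>25)&(P[:,2]<57)&(x<0)&(x>-140); print('front x',np.percentile(x[m],[2,10,50]) if m.sum() else None,m.sum())
print(readout.sense()['wrist_force'].round(1))
E
python3 tr.py; python3 -m crank '0 0 0.02 0 0 0 0;0 0 0.03 0 0 0 0;0 0 0.03 0 0 0 0;0 0 0.03 0 0 0 0'|egrep 'pos|wrist'; python3 tr.py
```

```text
front x [-79.48072632 -76.89033116 -67.97249055] 108
[-0.3  1.4  8.8]
tool_pos: [627.1, -292.5, 111.6]
wrist_force: [-1.1, 1.0, 9.7]
front x [-97.32148997 -92.70111991 -85.50476538] 204
[-1.2  1.2 10.6]
```

The tray is released and coming out. I hold until it is fully out, then withdraw.

```bash
python3 -m crank '0 0 0 0 0 0 0;0 0 0 0 0 0 0;0 0 0 0 0 0 0;0 0 0 0 0 0 0;0 0 0 0 0 0 0;0 0 0 0 0 0 0;0 0 0 0 0 0 0;0 0 0 0 0 0 0;0 0 0 0 0 0 0;0 0 0 0 0 0 0'|egrep 'pos|wrist'; python3 tr.py;  python3 -m crank '0 0 -0.1 0 0 0 0;0 0 -0.2 0 0 0 0;0 0 -0.35 0 0 0 0;0 0 -0.5 0 0 0 0;0 0 -0.65 0 0 0 0;0 0 -0.8 0 0 0 0;0 0 -0.95 0 0 0 0;0 0 -1.1 0 0 0 0;0 0 -1.25 0 0 0 0;0 0 -1.4 0 0 0 0;0 0 -1.6 0 0 0 0;0 0 -1.62 0 0 0 0;0 0 -1.62 0 0 0 0;0 0 -1.62 0 0 0 0'; python3 tr.py
```

```text
tool_pos: [627.1, -292.5, 111.6]
wrist_force: [-2.0, 0.1, 9.1]
front x [-108.25120155 -102.13247516  -86.93509823] 263
[-0.8  0.1  9.4]
time_s: 12.0
tool_pos: [626.2, -292.1, 149.5]
orientation: [0.0, 0.98, 0.198, -0.0]
wrist_force: [0.9, -0.7, -0.9]
opening: 15.2
gripper_force: 35.0
front x [-108.56219578 -102.64484927  -86.76229809] 270
[ 0.8 -0.3 -0.8]
```

```bash
python3 -m crank '-0.3 0.21 -0.1 0 0 0 0;-0.9 0.64 -0.2 0 0 0 0;-1.6 1.14 -0.2 0 0 0 0;-2.4 1.71 -0.2 0 0 0 0;-3.2 2.28 -0.2 0 0 0 0;-4 2.85 -0.2 0 0 0 0;-4.6 3.28 -0.2 0 0 0 0;-5.05 3.6 -0.2 0 0 0 0;-5.28 3.77 -0.2 0 0 0 0;-5.33 3.8 -0.2 0 0 0 0;-5.33 3.8 -0.2 0 0 0 0;-5.33 3.8 -0.1 0 0 0 0;-5.33 3.8 0 0 0 0 0;-5.33 3.8 0 0 0 0 0;-5.33 3.8 0 0 0 0 0'|egrep 'pos|wrist'
python3 - <<'E'
from m import *
w=cam('wrist');
a=w['image'][160:280,216:344]; cv2.imwrite('pics/i.png',cv2.cvtColor(cv2.resize(a,(640,600),interpolation=2),4))
E
```

```text
tool_pos: [540.6, -430.4, 149.1]
wrist_force: [0.1, 0.2, -0.4]
```

View pics/i.png

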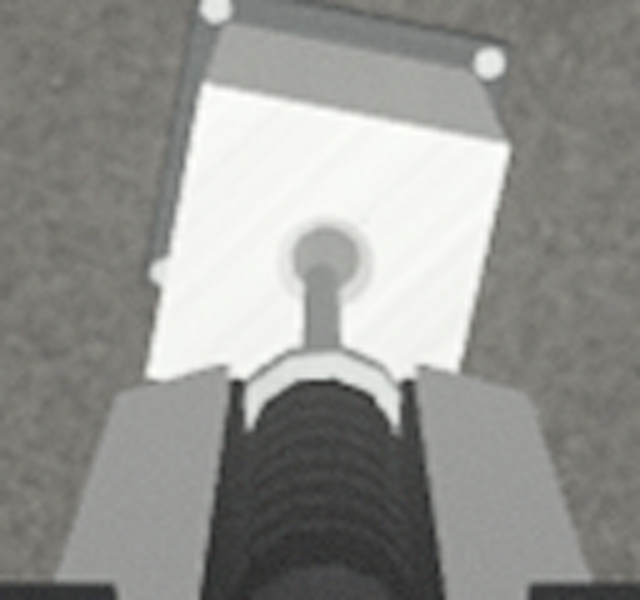

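The holder mouth is at crop (326,263) and the tip, at about (322,265), lines up with it within about 1 mm. I lower it.

```bash
python3 -m crank '0 0 0.1 0 0 0 0;0 0 0.2 0 0 0 0;0 0 0.3 0 0 0 0;0 0 0.4 0 0 0 0;0 0 0.5 0 0 0 0;0 0 0.6 0 0 0 0;0 0 0.7 0 0 0 0;0 0 0.7 0 0 0 0'|egrep 'pos|wrist'
```

```text
tool_pos: [539.9, -431.1, 131.2]
wrist_force: [-0.2, -0.4, -1.4]
```

```bash
python3 -m crank '0 0 0.2 0 0 0 0;0 0 0.4 0 0 0 0;0 0 0.6 0 0 0 0;0 0 0.8 0 0 0 0;0 0 1 0 0 0 0;0 0 1.2 0 0 0 0;0 0 1.4 0 0 0 0;0 0 1.6 0 0 0 0;0 0 1.8 0 0 0 0;0 0 1.9 0 0 0 0;0 0 1.98 0 0 0 0;0 0 1.98 0 0 0 0;0 0 1.98 0 0 0 0'|egrep 'pos|wrist'
```

```text
tool_pos: [540.4, -431.4, 82.5]
wrist_force: [0.2, 0.6, -0.2]
```

```bash
python3 -m crank '0 0 0.04 0 0 0 0;0 0 0.07 0 0 0 0;0 0 0.1 0 0 0 0;0 0 0.12 0 0 0 0;0 0 0.12 0 0 0 0'|egrep 'pos|wrist'
```

```text
tool_pos: [540.4, -431.5, 80.0]
wrist_force: [-0.8, 0.2, 1.9]
```

```bash
python3 -m crank '0 0 0 0 0 0 0.2;0 0 0 0 0 0 0.25;0 0 0 0 0 0 0.35;0 0 0 0 0 0 0.5;0 0 0 0 0 0 0.6;0 0 0 0 0 0 0.6;0 0 0 0 0 0 0.6;0 0 -0.2 0 0 0 0.6;0 0 -0.6 0 0 0 0.7;0 0 -1.2 0 0 0 0.8;0 0 -2 0 0 0 0.9;0 0 -2.8 0 0 0 1;0 0 -3.6 0 0 0 1;0 0 -4.4 0 0 0 1;0 0 -5 0 0 0 1;0 0 -5.2 0 0 0 1;0 0 -5.2 0 0 0 1;0 0 -5.2 0 0 0 1'
python3 - <<'E'
from m import *
w=cam('wrist'); s=cam('scene'); X=cloud(s); 
m=(abs(X[...,0]-538)<14)&(abs(X[...,1]+434)<14)&(X[...,2]>64); z=X[...,2][m]; print('top z',z.max(),np.percentile(z,95))
a=cv2.resize(w['image'],(448,336)); b=cv2.resize(s['image'][170:300,210:345],(350,336),interpolation=2)
cv2.imwrite('pics/j.png',cv2.cvtColor(np.hstack([a,b]),4))
E
```

```text
time_s: 17.02
tool_pos: [540.1, -431.2, 209.5]
orientation: [0.0, 0.98, 0.198, 0.0]
wrist_force: [-0.4, 0.2, 0.2]
opening: 94.2
gripper_force: 0.0
top z 405.7649335052382 380.7780887650929
```

View pics/j.png

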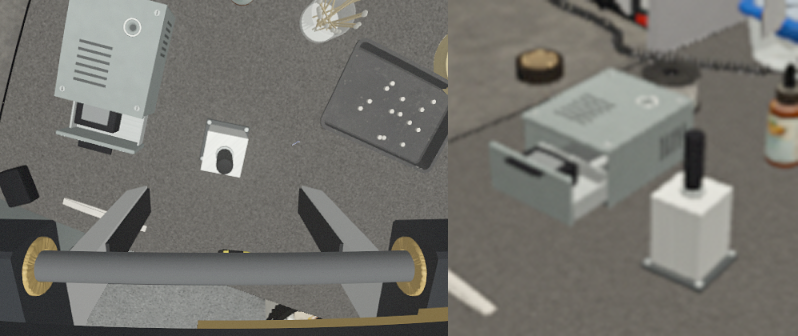

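The picture shows the tray fully out, at (560,185), and the pin upright in the holder with its collar on the top face at (692,185). Everything else in view is where it was.

```bash
python3 - <<'E'
from h import *
X=cloud(cam('scene')); m=(abs(X[...,0]-538)<14)&(abs(X[...,1]+434)<14)&(X[...,2]>64)&(X[...,2]<170); z=X[...,2][m]; print(z.max())
if z.max()<123: print(r.sign_off())
E
```

```text
122.51235231836682
the job is handed in; nothing more can be done
None
```

The tray is released and fully out (peak reading about 10.6 N on the latch), the pin is back in its holder and looks fully seated, the other items in the last picture look undisturbed, and the job was handed in at about 17 s.

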